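Set out the bench for a titration

TASK

Set out the bench for a titration. Stand the beaker in the middle of the magnetic stirrer's round plate and put the orange cover on the beaker, centred; stand the red-topped amber dropper bottle in the middle of the white tile, the white reagent bottle in the middle of the blue mat, and the clear dropper bottle with the white top on the bench halfway between the tile and the mat. Everything stands upright and let go, and the amber jar with the black cap stays where it is.

Things in the scene. Friction and masses are not known exactly. Their poses are not given: they have to be found in the camera images.
- beaker: Loose clear, bluish beaker with three thin blue rings, open at the top, round: 50 mm across at the rim, 48 mm at the foot, 72 mm tall, wall 2.5 mm, about 60 g. Origin at the centre of the underside, z up.
- cover: Loose orange round flat cover for the beaker: disc 68 mm across and 5 mm thick, flat underneath, with an upright cylindrical knob in the middle, 18 mm across, its top 30 mm above the underside; about 40 g. It lies knob up. It just rests on the beaker's rim, nothing locks it. Origin at the centre of the underside, z up.
- amber_dropper: Loose brown dropper bottle with a red collar and red dropper top: body round, 42 mm across and straight-sided up to 45 mm, narrowing to the collar 25 mm across; 85 mm tall in all, about 90 g. Origin at the centre of the underside, z up.
- clear_dropper: Loose clear (pale greenish) dropper bottle with a white collar and white dropper top; same shape as the amber dropper bottle: body 42 mm across, straight up to 45 mm, 85 mm tall in all, about 90 g. Origin at the centre of the underside, z up.
- reagent_bottle: Loose white plastic reagent bottle with a pale band and a black cap: body round, 52 mm across, straight-sided up to 66 mm, cap 33 mm across, 95 mm tall in all, about 140 g. Origin at the centre of the underside, z up.
- amber_jar: Loose dark brown jar with a black cap, not to be moved: 46 mm across, 78 mm tall. Origin at the centre of the underside, z up.
- tile: Fixed square white ceramic tile, 90 x 90 mm, 6 mm thick, lying on the bench; x and y along its edges. Origin at the centre of the underside, z up.
- mat: Fixed round blue mat, 90 mm across, 4 mm thick, lying on the bench; its centre is always 200 mm from the tile's centre, off the middle of one of the tile's edges (along the tile's y axis, on either side). Origin at the centre of the underside, z up.
- stirrer_plate (a point): Centre of the top face of the magnetic stirrer's round grey plate, 110 mm across, 50 mm above the bench. The stirrer is a fixed white box, 150 x 150 mm, 42 mm tall below the plate, with a black knob on the side towards the robot. It stands to the left or to the right of the tile and the mat; a grey and white meter with a small display, as tall as 70 mm, stands on the other side.
Things that resemble listed ones, but are neither listed nor needed, are in the scene too. What is shaped like the reagent_bottle but yellow is not meant.

How it is judged:
By the outcome, as a careful person would: the job done as asked, in the order asked, and still so for the second after the job is handed in, with the robot touching nothing.
It also fails if it takes over 125 s, if anything falls off the work surface, if the arm or the gripper's body presses on something with over 40 N, if the wrist force passes 120 N, or if a joint passes its speed limit or range.

ROBOT

A 6-joint arm with a two-finger parallel gripper is mounted at the origin on the work surface. World frame = base frame: x ahead of the robot, y to its left, z up, the work surface at z = 0. Lengths are in mm, angles in rad, forces in N, time in s.
With the tool pointing down it reaches from about 275 to 750 mm from the base axis. Payload 10.2 kg.
Tool frame: the origin (TCP) lies at the very end of the fingers, on their centre line; the grasp point (between the pads) lies 19 mm behind it; z points along the fingers, y is the line along which they close (so a half turn about z gives the same grasp; the last joint's range is limited). The gripper opens to 88 mm and grips with 3 to 60 N. Pads are 18 mm wide; open, the fingers measure 123 mm over their backs; the gripper's body (75 mm by 187 mm) begins 45 mm behind the grasp point.
Start: joints at [-1.4, 0.313, 1.498, -0, 1.331, -0.223], TCP at [201.431, -484.827, 238.72] pointing down, gripper open.
Joint ranges: [-2.94, 2.94], [-0.97, 2.17], [0.19, 2.56], [-1.23, 4.37], [0.02, 3.11], [-2.88, 2.88]. Speed limits (rad/s): [2.39, 2.39, 3.01, 3.14, 3.14, 3.14].

INTERFACE

Orientations are given as a rotation vector (axis times angle).
In Python, from cell import env, get_image, order gives the robot as it stands. The module is installed in compiled form; this text tells all that it offers.
- The arm moves only by the tool send_rows, never from a script. Its argument "commands" is a list of rows, each a list of 3 entries, a list of its own where there are three numbers: the finger opening in mm, from 0 to 88.1, then the shift along the world's x, y, z in mm, then the turn, a rotation vector about the world's x, y, z in degrees. In form: [[hand, [dx, dy, dz], [wx, wy, wz]], ...]. A call has 1 to 20 rows; each row shifts and turns the commanded pose from where the row before left it; what a row does not reach is not made up. A row lasts 1/10 s, in which the tool goes at most 50 mm and 8.59 degrees, less where a joint would pass 70% of its speed; a pose out of reach is approached as far as the arm can. A call is refused whole if a number of a shift passes 50 or a number of a turn 8.59, either way. A call with a gripper value outside its range is refused whole. The fingers move at their own pace and stop on an object; "force" is the grip in N (left out, the last holds). Time passes only in rows, so rows that do not move let the fingers close. It gives the time, the measured TCP pose, the force, the opening and the grip force at its end, in the units of the state.
- env.sense(): the state, without advancing time (a new reading comes with each control period).
- get_image(name): name is "scene" or "top" or "wrist"; returns a dict with "color" (480x640x3 uint8, red, green, blue), "z_map" (480x640 float32, mm along the optical axis (not along the pixel's ray), 0 where there is no reading), "intrinsics" (3x3 intrinsics, pixels), "extrinsics" (4x4, takes a point from camera to world coordinates). Camera axes: x right, y down, z forward; pixel columns grow to the right and rows downward; lengths in mm; the calibration is good to about 2 mm. The wrist camera is an equidistant fisheye: a pixel r from the principal point sees the ray r / f radians off the axis. A picture is of the moment at which its call begins.
- order.finish_job(): hands the job in; it is judged then, once.
The state is a dict: "clock": time; "joints": joint angles; "dq": joint speeds; "joint_torque": joint torques, N m; "position": TCP position; "eef_rot": TCP orientation; "wrist_force": force on the tool from outside, world axes, zero at the start; "torque": the same for the moment, N m; "opening": opening from 0.0 (shut) to 1.0 (fully open); "grip_force": force on a finger pad.
Only numpy, scipy, OpenCV 4.12 (cv2) and the standard library are available. Lean on these libraries where they do the work, as an engineer would, in place of code of your own. Each camera call takes 0.05 s, during which the arm holds its last target. There are 200 camera calls.

## Working session

There is one attempt and no reset: what is moved stays moved. The work goes in short steps, Python scripts to look and compute and a tool call to move; the robot and the scene stay as the last step left them, time stands still between calls to the robot, and variables do not carry over. Pictures are saved under pics/ and viewed, at most 14 in all, crops included, and the job is handed in when it is done.

Besides the shell and the picture viewer there is one more tool, called after "Call:" in YAML: its name, and indented under it one key for each argument. send_rows: Moves the arm, as the interface text tells. Its arguments: {"type":"object","properties":{"commands":{"type":"array","items":{"type":"array"}},"force":{"type":"number"}},"required":["commands"]}

```bash
mkdir -p pics; python3 - <<'E'
from cell import env,get_image
import cv2,numpy as np
s=env.sense();print({k:np.round(s[k],3).tolist() for k in s})
for n in("top","scene"):
    i=get_image(n);cv2.imwrite(f"pics/{n}0.png",i["color"][:,:,::-1]);np.savez(f"pics/{n}0.npz",**i)
    print(n,i["intrinsics"].round(1).tolist(),i["extrinsics"].round(3).tolist())
E
```

```text
{'clock': 0.0, 'joints': [-1.4, 0.313, 1.498, -0.0, 1.331, -0.223], 'dq': [0.001, -0.002, -0.0, 0.001, 0.0, 0.0], 'joint_torque': [0.001, -40.221, -25.227, 0.069, 0.035, -0.0], 'position': [201.385, -484.569, 238.161], 'eef_rot': [-3.08, -0.614, 0.0], 'wrist_force': [0.433, -0.33, 0.493], 'torque': [0.02, 0.006, 0.004], 'grip_force': 0.0, 'opening': 0.999}
top [[607.8, 0.0, 318.0], [0.0, 607.8, 236.4], [0.0, 0.0, 1.0]] [[-0.015, -0.985, 0.172, 218.084], [-1.0, 0.016, 0.004, -26.114], [-0.006, -0.172, -0.985, 1583.864], [0.0, 0.0, 0.0, 1.0]]
scene [[534.7, 0.0, 304.2], [0.0, 534.7, 239.9], [0.0, 0.0, 1.0]] [[-0.445, 0.685, -0.577, 1133.785], [0.895, 0.35, -0.275, 286.259], [0.013, -0.639, -0.769, 889.98], [0.0, 0.0, 0.0, 1.0]]
```

View pics/top0.png

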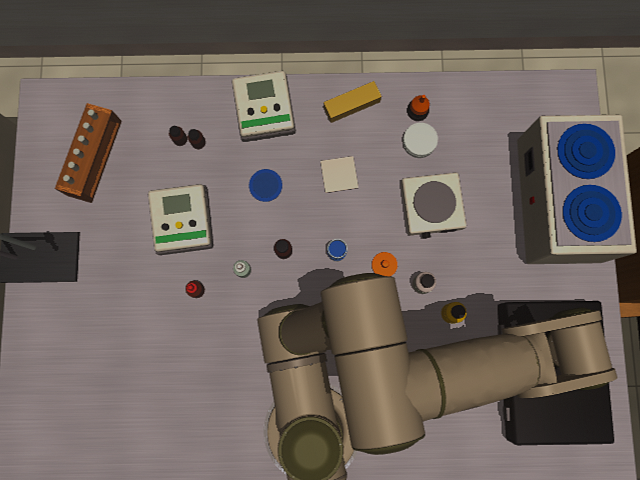

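View pics/scene0.png

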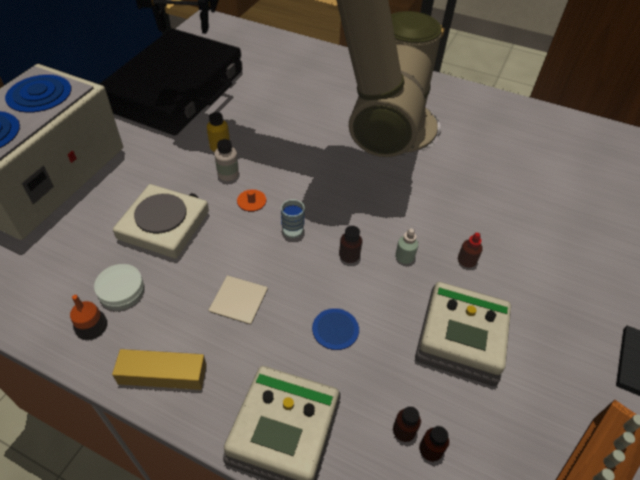

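Top view: red-topped dropper (194,289), clear dropper (241,268), jar (283,248), beaker (337,249), cover (385,264), white reagent (425,282), yellow lookalike (455,313), tile (339,174), mat (265,185), plate (435,202). The scene view shows the same things.

```bash
cat > h.py <<'E'
import numpy as np,cv2
def load(n): return dict(np.load(f"pics/{n}.npz"))
def cloud(i):
    z=i["z_map"];v,u=np.mgrid[:480,:640];K=i["intrinsics"]
    P=np.stack([(u-K[0,2])/K[0,0]*z,(v-K[1,2])/K[1,1]*z,z],-1)
    E=i["extrinsics"];P=P@E[:3,:3].T+E[:3,3];P[z<=0]=np.nan
    return P
def ray(i,u,v,h):
    K=i["intrinsics"];E=i["extrinsics"]
    d=E[:3,:3]@[(u-K[0,2])/K[0,0],(v-K[1,2])/K[1,1],1];o=E[:3,3]
    return (o+d*(h-o[2])/d[2])[:2]
def proj(i,p):
    E=i["extrinsics"];c=E[:3,:3].T@(np.array(p)-E[:3,3]);K=i["intrinsics"]
    return K[0,0]*c[0]/c[2]+K[0,2],K[1,1]*c[1]/c[2]+K[1,2]
E
python3 - <<'E'
from h import *
T=load("top0");S=load("scene0")
obj=dict(red=(194,289,80),clear=(241,268,80),jar=(283,248,78),beaker=(337,249,72),cover=(385,264,20),reag=(425,282,95),yellow=(455,313,95),tile=(339,174,6),mat=(265,185,4),plate=(435,202,50))
PT,PS=cloud(T),cloud(S)
for n,(u,v,h) in obj.items():
    a=ray(T,u,v,h);print(n,a.round(0))
    R=65 if n=="plate" else 50 if n in("tile","mat","cover") else 32
    for nm,P in(("T",PT),("S",PS)):
        m=np.hypot(P[...,0]-a[0],P[...,1]-a[1])<R
        p=P[m];z=p[:,2];lo=3 if n in("tile","mat","cover") else 46 if n=="plate" else 8
        q=p[z>lo]
        if not len(q): print(nm,"none",len(p),np.percentile(z,[5,50,95]).round(1) if len(z) else "");continue
        t=q[q[:,2]>q[:,2].max()-12]
        print(" ",nm,len(q),"zmax",q[:,2].max().round(1),"bench",np.median(z[z<6]).round(1) if (z<6).any() else "","bb",q.min(0)[:2].round(0),q.max(0)[:2].round(0),"topmean",t.mean(0).round(1), len(t),"allmean",q.mean(0).round(1))
E
```

```text
red [353. 289.]
  T 260 zmax 92.4 bench 0.9 bb [337. 261.] [376. 319.] topmean [357.  298.8  84.4] 24 allmean [355.  293.9  52.3]
  S 558 zmax 86.0 bench -0.5 bb [347. 277.] [381. 318.] topmean [360.6 297.4  80.7] 51 allmean [368.6 297.1  45.1]
clear [403. 172.]
  T 240 zmax 90.7 bench 0.1 bb [375. 143.] [429. 200.] topmean [406.7 177.5  84.7] 29 allmean [404.7 175.1  53.7]
  S 536 zmax 86.6 bench -0.2 bb [395. 156.] [431. 197.] topmean [411.2 177.   81.1] 48 allmean [418.9 178.3  45.1]
jar [452.  68.]
  T 290 zmax 87.3 bench 0.3 bb [431.  50.] [480.  95.] topmean [458.2  72.6  79.3] 102 allmean [453.3  70.6  60.3]
  S 648 zmax 81.2 bench -0.2 bb [440.  48.] [482.  94.] topmean [460.8  71.1  76.4] 175 allmean [468.9  73.9  50. ]
beaker [448. -68.]
  T 359 zmax 82.1 bench -0.4 bb [426. -91.] [476. -43.] topmean [450.7 -64.4  73.9] 47 allmean [449.7 -66.5  57.4]
  S 761 zmax 76.5 bench -0.4 bb [425. -92.] [478. -43.] topmean [452.1 -68.2  69.3] 154 allmean [457.1 -65.4  49.2]
cover [ 415. -193.]
  T 477 zmax 38.7 bench 1.3 bb [ 375. -242.] [ 465. -145.] topmean [ 415.4 -191.4   31.6] 3
[... 768 characters left out ...]
. -31.] topmean [662.9 -78.    9.7] 440 allmean [661.8 -79.    7.5]
  S 1489 zmax 10.9 bench 4.5 bb [ 616. -127.] [709. -33.] topmean [664.  -78.9   5.8] 1489 allmean [664.  -78.9   5.8]
mat [635. 120.]
  T 651 zmax 19.9 bench 2.6 bb [586.  71.] [684. 168.] topmean [635.  118.6  10. ] 182 allmean [635.1 120.1   6.5]
  S 1032 zmax 9.4 bench 3.1 bb [588.  74.] [683. 163.] topmean [637.5 119.2   4.6] 1032 allmean [637.5 119.2   4.6]
plate [ 571. -324.]
  T 1314 zmax 61.5 bench  bb [ 510. -389.] [ 633. -262.] topmean [ 571.2 -321.1   52.5] 818 allmean [ 570.9 -321.9   50.8]
  S 1571 zmax 55.1 bench  bb [ 517. -380.] [ 631. -269.] topmean [ 574.  -322.4   49.5] 1571 allmean [ 574.  -322.4   49.5]
```

```bash
cat > m.py <<'E'
from h import *
# name: (hue lo,hi, s lo,hi, v lo,hi), plane z, seed in top view
def cen(i,p,r,f,h,ell=True):
    u0,v0=proj(i,p);hsv=cv2.cvtColor(i["color"],cv2.COLOR_RGB2HSV)
    m=cv2.inRange(hsv,np.array(f[::2]),np.array(f[1::2]))
    if f[0]>f[1]: m=cv2.inRange(hsv,np.array((f[0],f[2],f[4])),np.array((180,f[3],f[5])))|cv2.inRange(hsv,np.array((0,f[2],f[4])),np.array((f[1],f[3],f[5])))
    w=np.zeros_like(m);cv2.circle(w,(int(u0),int(v0)),r,255,-1);m&=w
    cs,_=cv2.findContours(m,cv2.RETR_EXTERNAL,cv2.CHAIN_APPROX_NONE)
    if not cs: return None
    c=max(cs,key=cv2.contourArea);A=cv2.contourArea(c)
    H=np.array([ray(i,*q[0],h) for q in c],np.float32)
    (x,y),(a,b),t=cv2.minAreaRect(H)
    return np.round([x,y,a,b,t,A],1)
E
python3 - <<'E'
from m import *
Is=[load("top0"),load("scene0")]
L=dict(tile=((663,-79,6),40,(0,40,5,90,170,255),6),mat=((636,119,4),32,(100,125,120,255,60,255),4),
 plate=((572,-322,50),38,(0,180,0,40,60,135),50),cover=((416,-192,5),30,(3,15,170,255,120,255),5),
 redtop=((358,298,75),16,(170,8,150,255,90,255),70),cleartop=((409,177,80),9,(0,180,0,40,150,255),80),
 reagcap=((364,-287,95),16,(0,180,0,255,0,60),93),jarcap=((459,72,78),12,(0,180,0,255,0,45),76))
for n,(p,r,f,h) in L.items():
    print(n,[cen(i,p,r,f,h) for i in Is])
out=[]
for i,s in zip(Is,("T","S")):
    for p in((358,298,40),(409,177,40),(451,-66,40),(416,-192,5),(364,-287,50),(572,-322,50)):
        u,v=map(int,proj(i,p));out.append(cv2.resize(i["color"][v-32:v+32,u-32:u+32,::-1],(256,256),interpolation=0))
cv2.imwrite("pics/c1.png",cv2.resize(np.vstack([np.hstack(out[k:k+3]) for k in(0,3,6,9)]),(450,600)))
E
```

```text
tile [array([662.4, -79.2,  87.7,  85.7,   7.7, 951. ]), array([ 663.6,  -80. ,   86.1,   86.4,    7.6, 1540.5])]
mat [array([636.9, 119.5,  85.9,  85.6,  89. , 785. ]), array([ 637. ,  118.6,   84.5,   85.8,   26.9, 1395.5])]
plate [array([ 572.2, -321.7,  108.9,  108.6,   89. , 1320.5]), array([ 575.1, -321.8,  106.6,  103.8,   42.6, 1412.5])]
cover [array([ 418.5, -191.8,   62.7,   60.7,   88.3,  450. ]), array([ 419. , -192.2,   63.5,   64.1,   27.2,  437.5])]
redtop [array([357.6, 298.2,  25.2,  22.5,  89.1,  70. ]), array([360. , 295.1,  29.8,  22.9,  23.2,  89. ])]
cleartop [array([4.071e+02, 1.761e+02, 2.270e+01, 2.250e+01, 3.000e-01, 1.500e+01]), array([402.3, 174.9,   4.6,   8.1,   8.1,   1.5])]
reagcap [array([ 363.5, -285.5,   31.9,   32.3,   87.5,  131.5]), array([ 360.8, -282.6,   44.5,   66.6,   83.5,  213. ])]
jarcap [array([453.3,  69.6,  44.3,  41.2,  17.8, 217.5]), array([468.4,  71.4,  39.3,  31.9,  27.1, 175.5])]
```

View pics/c1.png

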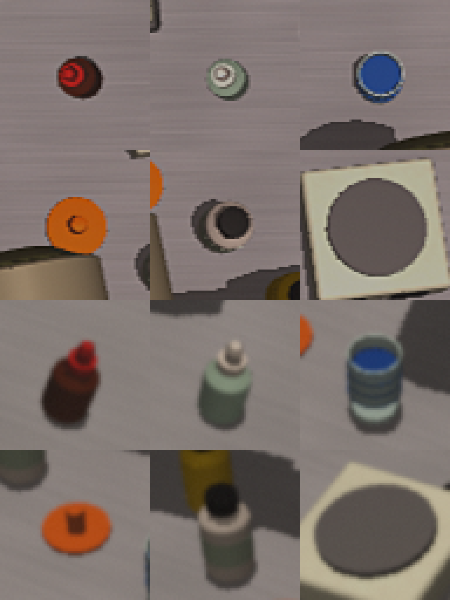

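Call:
send_rows:
  commands:
    - [88,[18,30,-4],[0,0,0]]
    - [88,[18,30,-4],[0,0,0]]
    - [88,[18,30,-4],[0,0,0]]
    - [88,[18,30,-4],[0,0,0]]
    - [88,[18,30,-4],[0,0,0]]
    - [88,[18,30,-4],[0,0,0]]
    - [88,[18,30,-4],[0,0,0]]
    - [88,[18,30,-4],[0,0,0]]
    - [88,[18,30,-4],[0,0,0]]
    - [88,[18,30,-4],[0,0,0]]
    - [88,[18,30,-4],[0,0,0]]
    - [88,[18,30,-4],[0,0,0]]
    - [88,[18,30,-4],[0,0,0]]
    - [88,[16,28,0],[0,0,0]]
    - [88,[0,0,0],[0,0,0]]
    - [88,[0,0,0],[0,0,0]]
  force: 15

```text
clock: 1.7
position: [451.3, -66.6, 186.5]
eef_rot: [-3.08, -0.617, 0.001]
wrist_force: [0.0, 0.2, -0.2]
opening: 1.0
grip_force: 0.0
```

```bash
python3 - <<'E'
from cell import env,get_image
import cv2,numpy as np
s=env.sense();print(s["clock"],np.round(s["position"],1),np.round(s["eef_rot"],3),np.round(s["joints"],2))
i=get_image("wrist");cv2.imwrite("pics/w1.png",i["color"][:,:,::-1]);np.savez("pics/w1.npz",**i)
print(i["intrinsics"].round(1).tolist(),i["extrinsics"].round(3).tolist())
E
```

```text
1.7 [451.3 -66.6 186.5] [-3.08e+00 -6.17e-01  1.00e-03] [-0.4   0.21  1.77 -0.    1.16  0.77]
[[371.6, 0.0, 315.7], [0.0, 371.6, 239.2], [0.0, 0.0, 1.0]] [[0.384, -0.884, -0.265, 519.23], [-0.923, -0.368, -0.11, -37.903], [-0.001, 0.287, -0.958, 332.254], [0.0, 0.0, 0.0, 1.0]]
```

View pics/w1.png

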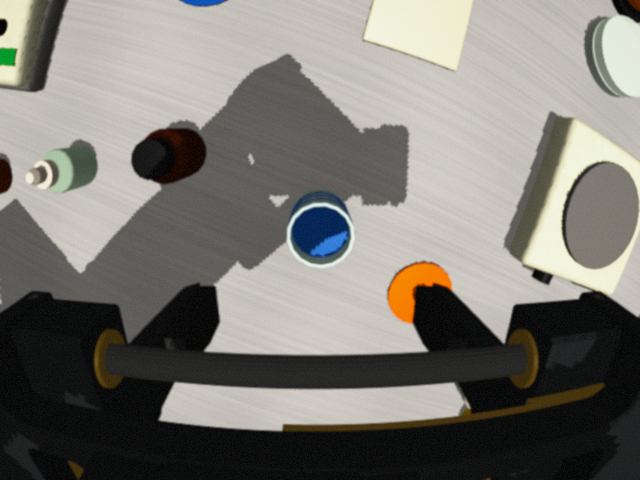

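Beaker rim centre at about (320.5,234), squarely between the fingers.

```bash
cat >> h.py <<'E'
def wray(i,u,v,h):
    K=i["intrinsics"];E=i["extrinsics"];x,y=u-K[0,2],v-K[1,2];r=np.hypot(x,y)+1e-9;t=r/K[0,0]
    d=E[:3,:3]@[np.sin(t)*x/r,np.sin(t)*y/r,np.cos(t)];o=E[:3,3];return (o+d*(h-o[2])/d[2])[:2]
E
python3 - <<'E'
from h import *
i=load("w1")
c=wray(i,320.5,234,72);print(c,[np.linalg.norm(wray(i,*a,72)-wray(i,*b,72)) for a,b in(((287,234),(355,234)),((320,201),(320,268)))])
E
```

```text
[452.20536067 -69.42495525] [np.float64(49.6511646605081), np.float64(50.923536488833335)]
```

Call:
send_rows:
  commands:
    - [88,[0.5,-2,-30],[0,0,0]]
    - [88,[0,0,-30],[0,0,0]]
    - [88,[0,0,-30],[0,0,0]]
    - [88,[0,0,-30],[0,0,0]]
    - [88,[0,0,-25],[0,0,0]]
    - [88,[0,0,-17],[0,0,0]]
    - [88,[0,0,0],[0,0,0]]
    - [45,[0,0,0],[0,0,0]]
    - [45,[0,0,0],[0,0,0]]
    - [45,[0,0,0],[0,0,0]]
    - [45,[0,0,0],[0,0,0]]
    - [45,[0,0,0],[0,0,0]]
    - [45,[0,0,0],[0,0,0]]
  force: 15

```text
clock: 3.05
position: [452.1, -68.9, 25.0]
eef_rot: [3.081, 0.615, 0.001]
wrist_force: [0.6, -0.4, 2.2]
opening: 0.559
grip_force: 15.0
```

Call:
send_rows:
  commands:
    - [45,[0,0,10],[0,0,0]]
    - [45,[0,0,25],[0,0,0]]
    - [45,[0,0,30],[0,0,0]]
    - [45,[0,0,30],[0,0,0]]
    - [45,[0,0,25],[0,0,0]]
    - [45,[6.5,-13,10],[0,0,0]]
    - [45,[13,-27,0],[0,0,0]]
    - [45,[13,-27,0],[0,0,0]]
    - [45,[13,-27,0],[0,0,0]]
    - [45,[13,-27,0],[0,0,0]]
    - [45,[13,-27,0],[0,0,0]]
    - [45,[13,-27,0],[0,0,0]]
    - [45,[13,-27,0],[0,0,0]]
    - [45,[13,-27,0],[0,0,0]]
    - [45,[11,-24,0],[0,0,0]]
    - [45,[0,0,-20],[0,0,0]]
    - [45,[0,0,-20],[0,0,0]]
    - [45,[0,0,0],[0,0,0]]
    - [45,[0,0,0],[0,0,0]]

```text
clock: 4.95
position: [573.5, -321.8, 115.6]
eef_rot: [3.081, 0.615, 0.0]
wrist_force: [-0.3, -0.6, -0.5]
opening: 0.566
grip_force: 15.0
```

```bash
python3 - <<'E'
from cell import env,get_image
import cv2,numpy as np
i=get_image("wrist");cv2.imwrite("pics/w2.png",i["color"][:,:,::-1]);np.savez("pics/w2.npz",**i)
E
```

```text
(no output)
```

View pics/w2.png

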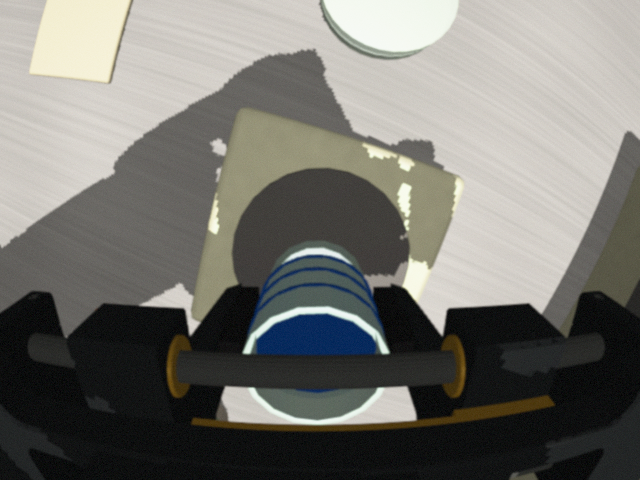

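Beaker held upright, over the plate (disc centre about (320,255)). Lower and release.

Call:
send_rows:
  commands:
    - [45,[0,0,-15],[0,0,0]]
    - [45,[0,0,-15],[0,0,0]]
    - [45,[0,0,-7],[0,0,0]]
    - [45,[0,0,-2],[0,0,0]]
    - [45,[0,0,-1],[0,0,0]]
    - [45,[0,0,0],[0,0,0]]
    - [45,[0,0,0],[0,0,0]]

```text
clock: 5.7
position: [573.6, -321.9, 74.9]
eef_rot: [3.081, 0.615, 0.001]
wrist_force: [-0.1, 0.7, 0.9]
opening: 0.56
grip_force: 15.0
```

Call:
send_rows:
  commands:
    - [70,[0,0,0],[0,0,0]]
    - [70,[0,0,0],[0,0,0]]
    - [70,[0,0,0],[0,0,0]]
    - [70,[0,0,20],[0,0,0]]
    - [70,[0,0,35],[0,0,0]]
    - [70,[0,0,35],[0,0,0]]
    - [70,[-15,13,15],[0,0,0]]
    - [60,[-20,17,0],[0,0,0]]
    - [60,[-30,25,0],[0,0,0]]
    - [60,[-30,25,0],[0,0,0]]
    - [50,[-30,25,0],[0,0,0]]
    - [50,[-30,25,-20],[0,0,0]]
    - [50,[0,0,-20],[0,0,0]]
    - [50,[0,0,0],[0,0,0]]
    - [50,[0,0,0],[0,0,0]]

```text
clock: 7.2
position: [419.0, -192.4, 140.4]
eef_rot: [3.08, 0.614, 0.001]
wrist_force: [-0.4, -0.3, 1.4]
opening: 0.564
grip_force: 0.0
```

```bash
cat > cap.py <<'E'
from cell import env,get_image
from m import *
import sys
def cap(n,name):
    i=get_image(n);cv2.imwrite(f"pics/{name}.png",i["color"][:,:,::-1]);np.savez(f"pics/{name}.npz",**i);return i
def blob(i,f,h):
    hsv=cv2.cvtColor(i["color"],cv2.COLOR_RGB2HSV);m=cv2.inRange(hsv,np.array(f[::2]),np.array(f[1::2]))
    c=max(cv2.findContours(m,0,1)[0],key=cv2.contourArea)
    H=np.array([wray(i,*q[0],h) for q in c],np.float32);return H,c
E
python3 - <<'E'
from cap import *
i=cap("wrist","w3")
H,c=blob(i,(3,18,170,255,60,255),5)
print(cv2.minEnclosingCircle(H),cv2.minAreaRect(H),c.reshape(-1,2).min(0),c.reshape(-1,2).max(0))
E
```

```text
((416.4437561035156, -193.77976989746094), 33.37460708618164) ((417.3095703125, -190.47915649414062), (59.39034652709961, 66.50948333740234), 76.33676147460938) [275 188] [358 269]
```

View pics/w3.png

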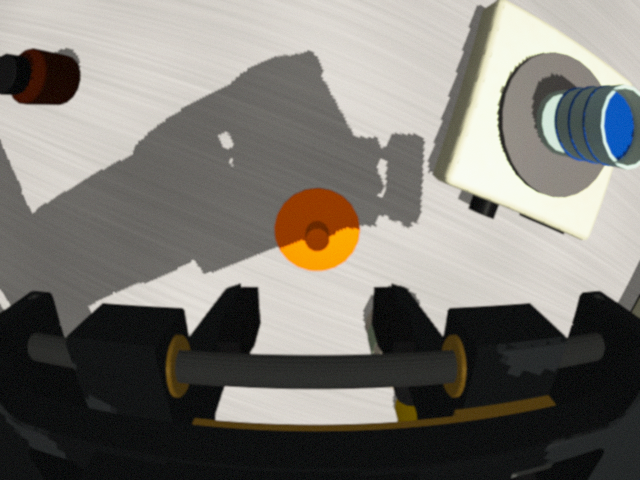

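Cover disc centre at (317,229), shape round 67 mm; beaker stands on the plate. Grip the knob.

Call:
send_rows:
  commands:
    - [40,[-1,-0.5,-30],[0,0,0]]
    - [40,[0,0,-30],[0,0,0]]
    - [40,[0,0,-30],[0,0,0]]
    - [40,[0,0,-25],[0,0,0]]
    - [40,[0,0,-12],[0,0,0]]
    - [40,[0,0,-5],[0,0,0]]
    - [40,[0,0,0],[0,0,0]]
    - [14,[0,0,0],[0,0,0]]
    - [14,[0,0,0],[0,0,0]]
    - [14,[0,0,0],[0,0,0]]
    - [14,[0,0,0],[0,0,0]]
    - [14,[0,0,0],[0,0,0]]
    - [14,[0,0,0],[0,0,0]]
  force: 15

```text
clock: 8.55
position: [417.8, -192.6, 8.3]
eef_rot: [3.08, 0.614, 0.001]
wrist_force: [-0.9, 0.9, 6.8]
opening: 0.199
grip_force: 15.0
```

```bash
python3 - <<'E'
from cap import *
for n in("top","scene"):
    i=cap(n,n+"1")
    print(n,cen(i,(573,-322,122),16,(95,125,60,255,30,255),122-3),cen(i,(573,-322,120),16,(95,125,60,255,30,255),90), proj(i,(573,-322,122)))
    u,v=map(int,proj(i,(573,-322,100)));cv2.imwrite(f"pics/b{n}.png",cv2.resize(i["color"][v-40:v+40,u-40:u+40,::-1],(400,400),interpolation=0))
a=cv2.imread("pics/btop.png");b=cv2.imread("pics/bscene.png");cv2.imwrite("pics/b.png",np.hstack([a,b]))
E
```

```text
top [ 564.9 -313.8   49.9   50.7   89.   226.5] [ 571.7 -319.5   50.9   51.7   89.   226.5] (np.float64(439.4195065026783), np.float64(194.41778537946365))
scene [ 577.9 -317.1   29.    38.2   66.2  143.5] [ 557.  -339.8   30.1   39.6   66.2  143.5] (np.float64(153.41213526907305), np.float64(187.2601267956616))
```

View pics/b.png

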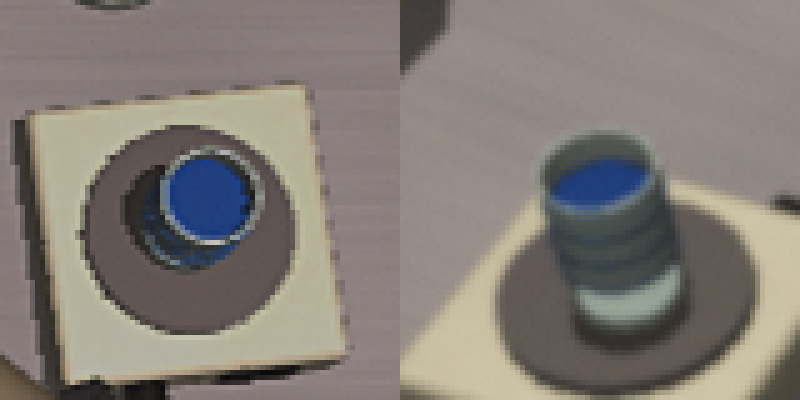

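```bash
python3 - <<'E'
from cap import *
for n,c,p in(("top",(212.5,195),(190,230)),("scene",(201,171),(227,294))):
    i=load(n+"1");u,v=map(int,proj(i,(573,-322,100)))
    f=lambda c,h:ray(i,u-40+c[0]/5-.5,v-40+c[1]/5-.5,h).round(1)
    print(n,"rim",f(c,122),"plate",f(p,50))
print(env.sense()["position"])
E
```

```text
top rim [ 572.8 -321. ] plate [ 571.9 -322.9]
scene rim [ 572.8 -318.9] plate [ 575.4 -321.3]
[ 417.75839632 -192.56746829    8.31660057]
```

Call:
send_rows:
  commands:
    - [14,[0,0,10],[0,0,0]]
    - [14,[0,0,30],[0,0,0]]
    - [14,[0,0,40],[0,0,0]]
    - [14,[0,0,40],[0,0,0]]
    - [14,[0,0,30],[0,0,0]]
    - [14,[10,-8,12],[0,0,0]]
    - [14,[20,-17,0],[0,0,0]]
    - [14,[30,-25,0],[0,0,0]]
    - [14,[30,-25,0],[0,0,0]]
    - [14,[30,-25,0],[0,0,0]]
    - [14,[20,-17,0],[0,0,0]]
    - [14,[15.5,-12,0],[0,0,0]]
    - [14,[0,0,0],[0,0,0]]
    - [14,[0,0,-20],[0,0,0]]
    - [14,[0,0,-10],[0,0,0]]
    - [14,[0,0,0],[0,0,0]]
    - [14,[0,0,0],[0,0,0]]

```text
clock: 10.35
position: [572.8, -321.1, 140.5]
eef_rot: [3.081, 0.615, 0.0]
wrist_force: [0.6, -0.0, -0.0]
opening: 0.199
grip_force: 15.0
```

```bash
python3 - <<'E'
from cap import *
i=cap("wrist","w4");t=cap("top","top2")
u,v=map(int,proj(t,(573,-322,100)));a=cv2.resize(t["color"][v-40:v+40,u-40:u+40,::-1],(300,300),interpolation=0)
b=i["color"][180:480,160:460,::-1]
s=cap("scene","scene2");u,v=map(int,proj(s,(573,-322,100)));
cv2.imwrite("pics/w4c.png",np.hstack([a[:,:240],b,cv2.resize(s["color"][v-40:v+40,u-40:u+40,::-1],(300,300),interpolation=0)[:,30:270]]))
E
```

```text
(no output)
```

View pics/w4c.png

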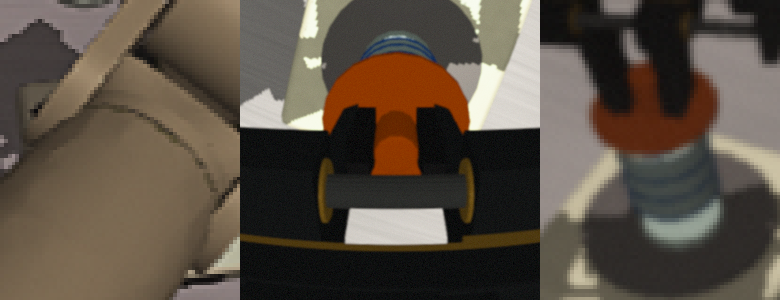

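Cover held level right over the beaker (scene crop). Lower it.

Call:
send_rows:
  commands:
    - [14,[0,0,-6],[0,0,0]]
    - [14,[0,0,-3],[0,0,0]]
    - [14,[0,0,-1],[0,0,0]]
    - [14,[0,0,-0.5],[0,0,0]]
    - [14,[0,0,0],[0,0,0]]
    - [14,[0,0,0],[0,0,0]]

```text
clock: 11.1
position: [573.1, -321.4, 130.4]
eef_rot: [3.08, 0.614, 0.001]
wrist_force: [-0.9, 2.4, 8.2]
opening: 0.201
grip_force: 15.0
```

Call:
send_rows:
  commands:
    - [35,[0,0,0],[0,0,0]]
    - [35,[0,0,0],[0,0,0]]
    - [35,[0,0,0],[0,0,0]]
    - [35,[0,0,8],[0,0,0]]
    - [35,[0,0,20],[0,0,0]]
    - [35,[0,0,30],[0,0,0]]
    - [80,[-7,15,12],[0,0,0]]
    - [80,[-10,30,0],[0,0,0]]
    - [80,[-12,35,0],[0,0,0]]
    - [80,[-12,35,0],[0,0,0]]
    - [80,[-12,35,0],[0,0,0]]
    - [80,[-12,35,0],[0,0,0]]
    - [80,[-12,35,0],[0,0,0]]
    - [80,[-12,35,0],[0,0,0]]
    - [80,[-12,35,0],[0,0,0]]
    - [80,[-12,35,0],[0,0,0]]
    - [80,[-12,35,0],[0,0,0]]
    - [80,[-12,35,0],[0,0,0]]
    - [80,[-12,35,0],[0,0,0]]
    - [80,[-12,35,0],[0,0,0]]

```text
clock: 13.1
position: [411.4, 145.0, 199.9]
eef_rot: [3.081, 0.614, 0.002]
wrist_force: [0.4, 0.0, -0.2]
opening: 0.903
grip_force: 0.0
```

```bash
python3 - <<'E'
from cap import *
p=env.sense();print(p["position"],p["clock"],p["joints"].round(2))
out=[]
for n in("top","scene"):
    i=cap(n,n+"3");u,v=map(int,proj(i,(573,-321,110)))
    print(n,cen(i,(573,-321,125),18,(3,18,150,255,60,255),127))
    out.append(cv2.resize(i["color"][v-40:v+40,u-40:u+40,::-1],(400,400),interpolation=0))
cv2.imwrite("pics/b3.png",np.hstack(out))
E
```

```text
[411.39512386 144.97888064 199.89213742] 13.1 [0.07 0.15 1.81 0.   1.18 1.25]
top [ 570.5 -318.8   66.6   65.7   89.   547. ]
scene [ 572.8 -318.7   69.    63.9   68.9  595. ]
```

View pics/b3.png

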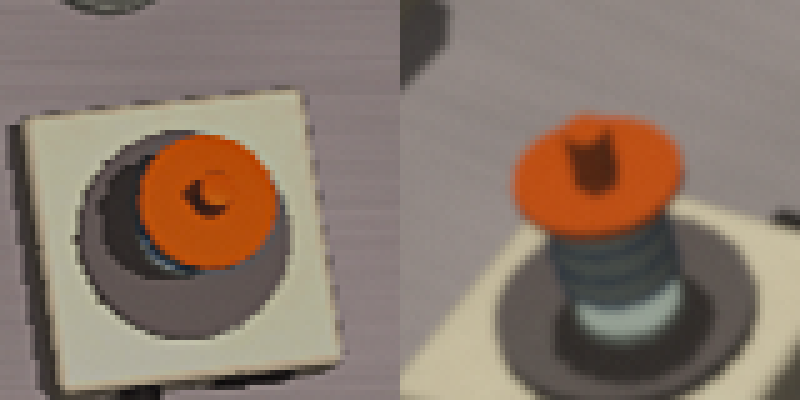

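Cover lies level and centred on the beaker within ~2 mm (top (571.6,-318.8) vs rim (572.8,-320)). On to the red dropper.

Call:
send_rows:
  commands:
    - [80,[-10.5,30.5,0],[0,0,0]]
    - [80,[-10.5,30.5,0],[0,0,0]]
    - [80,[-10.5,30.5,0],[0,0,0]]
    - [80,[-10.5,30.5,0],[0,0,0]]
    - [80,[-11,31,0],[0,0,0]]
    - [80,[0,0,-20],[0,0,0]]
    - [80,[0,0,0],[0,0,0]]
    - [80,[0,0,0],[0,0,0]]

```text
clock: 14.0
position: [359.4, 296.1, 179.7]
eef_rot: [3.081, 0.613, -0.0]
wrist_force: [0.3, -1.0, -0.4]
opening: 0.909
grip_force: 0.0
```

```bash
python3 - <<'E'
from cap import *
p=env.sense();print(p["position"],p["clock"],p["joints"].round(2))
i=cap("wrist","w5");cv2.imwrite("pics/w5c.png",i["color"][130:390,150:490,::-1])
E
```

```text
[359.43057124 296.11758179 179.65628429] 14.0 [ 0.44  0.24  1.76 -0.    1.14  1.61]
```

View pics/w5c.png

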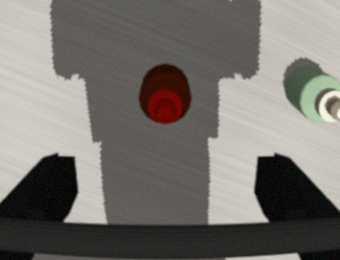

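```bash
python3 - <<'E'
from cap import *
i=load("w5")
for c,h in(((165,106),62),((166,103),80),((165,86),22)): print(wray(i,150+c[0],130+c[1],h))
for a in (30,45): print(np.linalg.norm(wray(i,289,212,a)-wray(i,341,212,a)))
H=[wray(i,150+a,130+b,60) for a,b in((315,105),(330,105),(336,107))];print(H)
E
```

```text
[356.61033659 295.99671009]
[363.68385842 298.14022761]
[362.00151842 298.30942409]
42.37536735397341
40.22453937105205
[array([402.03502501, 187.27202641]), array([407.19551346, 174.91909437]), array([407.86380254, 168.9973891 ])]
```

Call:
send_rows:
  commands:
    - [80,[0,1.5,-35],[0,0,0]]
    - [80,[0,0,-35],[0,0,0]]
    - [80,[0,0,-35],[0,0,0]]
    - [80,[0,0,-30],[0,0,0]]
    - [80,[0,0,-15],[0,0,0]]
    - [80,[0,0,-4],[0,0,0]]
    - [80,[0,0,0],[0,0,0]]
    - [36,[0,0,0],[0,0,0]]
    - [36,[0,0,0],[0,0,0]]
    - [36,[0,0,0],[0,0,0]]
    - [36,[0,0,0],[0,0,0]]
    - [36,[0,0,0],[0,0,0]]
    - [36,[0,0,0],[0,0,0]]
    - [36,[0,0,0],[0,0,0]]
  force: 20

```text
clock: 15.45
position: [359.0, 298.2, 25.4]
eef_rot: [3.081, 0.615, 0.0]
wrist_force: [-0.4, -0.4, 3.6]
opening: 0.473
grip_force: 20.0
```

Call:
send_rows:
  commands:
    - [36,[0,0,10],[0,0,0]]
    - [36,[0,0,30],[0,0,0]]
    - [36,[0,0,40],[0,0,0]]
    - [36,[0,0,35],[0,0,0]]
    - [36,[22,-27.5,10],[0,0,0]]
    - [36,[22,-27.5,0],[0,0,0]]
    - [36,[22,-27.5,0],[0,0,0]]
    - [36,[22,-27.5,0],[0,0,0]]
    - [36,[22,-27.5,0],[0,0,0]]
    - [36,[22,-27.5,0],[0,0,0]]
    - [36,[22,-27.5,0],[0,0,0]]
    - [36,[22,-27.5,0],[0,0,0]]
    - [36,[22,-27.5,0],[0,0,0]]
    - [36,[22,-27.5,0],[0,0,0]]
    - [36,[22,-27.5,0],[0,0,0]]
    - [36,[22,-27.5,0],[0,0,0]]
    - [36,[22,-27.5,0],[0,0,0]]
    - [36,[10,-12,0],[0,0,0]]
    - [36,[8,-8,0],[0,0,0]]
    - [36,[0,0,0],[0,0,0]]

```text
clock: 17.45
position: [663.2, -80.3, 150.1]
eef_rot: [-3.081, -0.613, 0.0]
wrist_force: [0.4, 0.4, -0.1]
opening: 0.467
grip_force: 20.0
```

Call:
send_rows:
  commands:
    - [36,[0,0.5,-30],[0,0,0]]
    - [36,[0,0,-35],[0,0,0]]
    - [36,[0,0,-30],[0,0,0]]
    - [36,[0,0,-15],[0,0,0]]
    - [36,[0,0,-6],[0,0,0]]
    - [36,[0,0,-2],[0,0,0]]
    - [36,[0,0,0],[0,0,0]]
    - [36,[0,0,0],[0,0,0]]

```text
clock: 18.25
position: [663.6, -79.0, 33.6]
eef_rot: [3.08, 0.614, 0.003]
wrist_force: [0.3, -0.0, -0.7]
opening: 0.468
grip_force: 20.0
```

Call:
send_rows:
  commands:
    - [36,[0,0,-1.5],[0,0,0]]
    - [36,[0,0,-0.7],[0,0,0]]
    - [36,[0,0,0],[0,0,0]]

```text
clock: 18.55
position: [663.4, -78.9, 31.4]
eef_rot: [3.08, 0.615, 0.002]
wrist_force: [-2.2, 0.3, 5.7]
opening: 0.473
grip_force: 20.0
```

Call:
send_rows:
  commands:
    - [65,[0,0,0],[0,0,0]]
    - [65,[0,0,0],[0,0,0]]
    - [65,[0,0,0],[0,0,0]]
    - [65,[0,0,0],[0,0,0]]
    - [65,[0,0,20],[0,0,0]]
    - [65,[0,0,40],[0,0,0]]
    - [65,[0,0,45],[0,0,0]]
    - [65,[0,0,40],[0,0,0]]
    - [80,[-25,-17,0],[0,0,0]]
    - [85,[-30,-21,0],[0,0,0]]
    - [85,[-30,-21,0],[0,0,0]]
    - [85,[-30,-21,0],[0,0,0]]
    - [85,[-30,-21,0],[0,0,0]]
    - [85,[-30,-21,0],[0,0,0]]
    - [85,[-30,-21,0],[0,0,0]]
    - [85,[-30,-21,0],[0,0,0]]
    - [85,[-30,-21,0],[0,0,0]]
    - [85,[-34,-22,0],[0,0,0]]
    - [85,[0,0,0],[0,0,0]]
    - [85,[0,0,0],[0,0,0]]

```text
clock: 20.55
position: [363.7, -286.2, 175.2]
eef_rot: [3.081, 0.612, 0.001]
wrist_force: [0.0, 0.2, -0.1]
opening: 0.967
grip_force: 0.0
```

```bash
python3 - <<'E'
from cap import *
p=env.sense();print(p["position"],p["clock"],p["joints"].round(2))
i=cap("wrist","w6");a=i["color"][110:410,120:520,::-1]
t=cap("top","top4");u,v=map(int,proj(t,(663,-79,30)));b=cv2.resize(t["color"][v-35:v+40,u-50:u+50,::-1],(400,300),interpolation=0)
cv2.imwrite("pics/w6c.png",np.hstack([a,b]))
print(cen(t,(663,-79,70),15,(0,40,5,90,170,255),6),cen(t,(663,-79,75),12,(170,8,150,255,90,255),70))
E
```

```text
[ 363.71865427 -286.16820208  175.22818388] 20.55 [-0.92  0.24  1.77  0.    1.13  0.26]
[675.2 -80.6  62.8  79.3   7.5 229. ] [662.8 -78.1  23.7  24.5  26.3  63. ]
```

View pics/w6c.png

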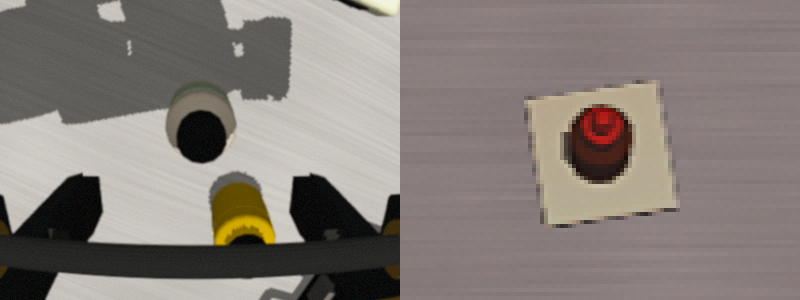

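```bash
python3 - <<'E'
from cap import *
i=load("w6")
print(wray(i,321,247,95),wray(i,320,229,66),[np.linalg.norm(wray(i,*a,h)-wray(i,*b,h)) for a,b,h in(((296,247),(347,247),95),((286,230),(355,230),66))])
E
```

```text
[ 365.69016551 -288.55507578] [ 369.36435352 -286.6819211 ] [np.float64(32.646545815026975), np.float64(49.2204630953708)]
```

Call:
send_rows:
  commands:
    - [85,[1.5,-1,-30],[0,0,0]]
    - [85,[0,0,-35],[0,0,0]]
    - [85,[0,0,-35],[0,0,0]]
    - [85,[0,0,-25],[0,0,0]]
    - [85,[0,0,-13],[0,0,0]]
    - [85,[0,0,0],[0,0,0]]
    - [85,[0,0,0],[0,0,0]]
    - [46,[0,0,0],[0,0,0]]
    - [46,[0,0,0],[0,0,0]]
    - [46,[0,0,0],[0,0,0]]
    - [46,[0,0,0],[0,0,0]]
    - [46,[0,0,0],[0,0,0]]
    - [46,[0,0,0],[0,0,0]]
    - [46,[0,0,0],[0,0,0]]
  force: 25

```text
clock: 22.05
position: [365.6, -287.1, 37.3]
eef_rot: [3.08, 0.614, 0.001]
wrist_force: [0.8, -0.3, 3.9]
opening: 0.577
grip_force: 25.0
```

Call:
send_rows:
  commands:
    - [46,[0,0,10],[0,0,0]]
    - [46,[0,0,30],[0,0,0]]
    - [46,[0,0,40],[0,0,0]]
    - [46,[0,0,35],[0,0,0]]
    - [46,[20,30,15],[0,0,0]]
    - [46,[20,30,0],[0,0,0]]
    - [46,[20,30,0],[0,0,0]]
    - [46,[20,30,0],[0,0,0]]
    - [46,[20,30,0],[0,0,0]]
    - [46,[20,30,0],[0,0,0]]
    - [46,[20,30,0],[0,0,0]]
    - [46,[20,30,0],[0,0,0]]
    - [46,[20,30,0],[0,0,0]]
    - [46,[20,30,0],[0,0,0]]
    - [46,[20,30,0],[0,0,0]]
    - [46,[20,30,0],[0,0,0]]
    - [46,[20,30,0],[0,0,0]]
    - [46,[11,16,0],[0,0,0]]
    - [46,[0,0,0],[0,0,0]]
    - [46,[0,0,0],[0,0,0]]

```text
clock: 24.05
position: [635.9, 119.0, 166.8]
eef_rot: [-3.081, -0.615, 0.002]
wrist_force: [-0.6, 0.3, -1.3]
opening: 0.582
grip_force: 25.0
```

Call:
send_rows:
  commands:
    - [46,[0.5,0,-30],[0,0,0]]
    - [46,[0,0,-35],[0,0,0]]
    - [46,[0,0,-35],[0,0,0]]
    - [46,[0,0,-16],[0,0,0]]
    - [46,[0,0,-7],[0,0,0]]
    - [46,[0,0,-1.5],[0,0,0]]
    - [46,[0,0,-1],[0,0,0]]
    - [46,[0,0,0],[0,0,0]]
    - [46,[0,0,0],[0,0,0]]

```text
clock: 24.95
position: [637.4, 119.2, 42.5]
eef_rot: [3.081, 0.615, 0.003]
wrist_force: [-0.4, 0.0, -1.8]
opening: 0.581
grip_force: 25.0
```

Call:
send_rows:
  commands:
    - [46,[0,0,-1],[0,0,0]]
    - [46,[0,0,-0.5],[0,0,0]]
    - [46,[0,0,0],[0,0,0]]

```text
clock: 25.25
position: [637.4, 119.2, 41.4]
eef_rot: [3.081, 0.615, 0.002]
wrist_force: [-2.7, -0.2, 6.2]
opening: 0.582
grip_force: 25.0
```

Call:
send_rows:
  commands:
    - [75,[0,0,0],[0,0,0]]
    - [75,[0,0,0],[0,0,0]]
    - [75,[0,0,0],[0,0,0]]
    - [75,[0,0,0],[0,0,0]]
    - [75,[0,0,20],[0,0,0]]
    - [75,[0,0,40],[0,0,0]]
    - [75,[0,0,45],[0,0,0]]
    - [75,[0,0,34],[0,0,0]]
    - [80,[-25,6,0],[0,0,0]]
    - [80,[-29,7.5,0],[0,0,0]]
    - [80,[-29,7.5,0],[0,0,0]]
    - [80,[-29,7.5,0],[0,0,0]]
    - [80,[-29,7.5,0],[0,0,0]]
    - [80,[-29,7.5,0],[0,0,0]]
    - [80,[-29,7.5,0],[0,0,0]]
    - [80,[-29,7,0],[0,0,0]]
    - [80,[0,0,0],[0,0,0]]
    - [80,[0,0,0],[0,0,0]]

```text
clock: 27.05
position: [409.3, 177.3, 179.4]
eef_rot: [3.081, 0.615, 0.002]
wrist_force: [-0.7, 0.9, 0.9]
opening: 0.905
grip_force: 0.0
```

```bash
python3 - <<'E'
from cap import *
p=env.sense();print(p["position"],p["clock"],p["joints"].round(2))
i=cap("wrist","w7");a=i["color"][110:410,120:520,::-1]
t=cap("top","top5");u,v=map(int,proj(t,(637,119,30)));b=cv2.resize(t["color"][v-35:v+40,u-50:u+50,::-1],(400,300),interpolation=0)
cv2.imwrite("pics/w7c.png",np.hstack([a,b]))
print(cen(t,(637,119,95),9,(0,180,0,255,0,60),93))
E
```

```text
[409.26019238 177.25664582 179.41770401] 27.05 [ 0.14  0.2   1.81 -0.    1.13  1.32]
[634.2 120.2  27.9  34.2  90.  119. ]
```

View pics/w7c.png

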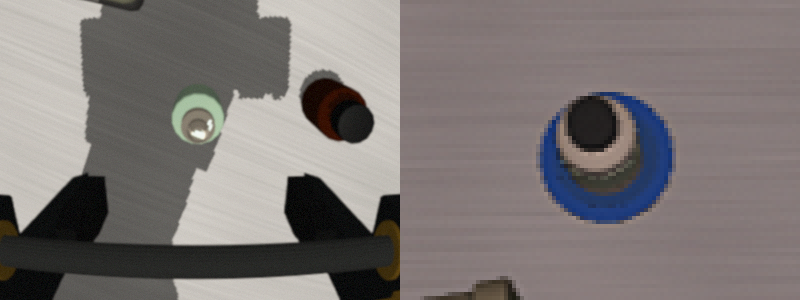

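```bash
python3 - <<'E'
from cap import *
i=load("w7")
for c,h in(((199,126),62),((199,129),83),((198,116),35)): print(wray(i,120+c[0],110+c[1],h))
E
```

```text
[407.7715183  174.45959962]
[411.32726588 176.14249851]
[408.11940272 175.22762491]
```

Call:
send_rows:
  commands:
    - [75,[0,-1,-35],[0,0,0]]
    - [75,[0,0,-35],[0,0,0]]
    - [75,[0,0,-35],[0,0,0]]
    - [75,[0,0,-30],[0,0,0]]
    - [75,[0,0,-15],[0,0,0]]
    - [75,[0,0,-4],[0,0,0]]
    - [75,[0,0,0],[0,0,0]]
    - [36,[0,0,0],[0,0,0]]
    - [36,[0,0,0],[0,0,0]]
    - [36,[0,0,0],[0,0,0]]
    - [36,[0,0,0],[0,0,0]]
    - [36,[0,0,0],[0,0,0]]
    - [36,[0,0,0],[0,0,0]]
    - [36,[0,0,0],[0,0,0]]
  force: 20

```text
clock: 28.55
position: [409.1, 176.2, 25.3]
eef_rot: [3.081, 0.615, 0.001]
wrist_force: [-1.9, -0.8, 6.1]
opening: 0.47
grip_force: 20.0
```

Call:
send_rows:
  commands:
    - [36,[0,0,10],[0,0,0]]
    - [36,[0,0,30],[0,0,0]]
    - [36,[0,0,40],[0,0,0]]
    - [36,[0,0,35],[0,0,0]]
    - [36,[27,-17.5,10],[0,0,8]]
    - [36,[27,-17.5,0],[0,0,8]]
    - [36,[27,-17.5,0],[0,0,8]]
    - [36,[27,-17.5,0],[0,0,8]]
    - [36,[27,-17.5,0],[0,0,8]]
    - [36,[27,-17.5,0],[0,0,8]]
    - [36,[27,-17.5,0],[0,0,8]]
    - [36,[27,-17.5,0],[0,0,0]]
    - [36,[15,-10,0],[0,0,0]]
    - [36,[10,-6,0],[0,0,0]]
    - [36,[0,0,0],[0,0,0]]
    - [36,[0,0,0],[0,0,0]]

```text
clock: 30.15
position: [649.4, 20.5, 150.0]
eef_rot: [-2.431, -1.989, 0.001]
wrist_force: [0.3, 0.2, -1.6]
opening: 0.469
grip_force: 20.0
```

Call:
send_rows:
  commands:
    - [36,[0.5,-0.5,-30],[0,0,0]]
    - [36,[0,0,-35],[0,0,0]]
    - [36,[0,0,-30],[0,0,0]]
    - [36,[0,0,-16],[0,0,0]]
    - [36,[0,0,-8],[0,0,0]]
    - [36,[0,0,-3],[0,0,0]]
    - [36,[0,0,-1],[0,0,0]]
    - [36,[0,0,0],[0,0,0]]
    - [36,[0,0,0],[0,0,0]]

```text
clock: 31.05
position: [650.9, 19.6, 28.0]
eef_rot: [2.431, 1.988, 0.002]
wrist_force: [-0.3, 0.2, -0.8]
opening: 0.471
grip_force: 20.0
```

Call:
send_rows:
  commands:
    - [36,[0,0,-1.5],[0,0,0]]
    - [36,[0,0,-1],[0,0,0]]
    - [36,[0,0,-0.5],[0,0,0]]
    - [36,[0,0,0],[0,0,0]]

```text
clock: 31.45
position: [650.7, 19.6, 25.3]
eef_rot: [2.431, 1.989, 0.001]
wrist_force: [-4.3, -0.9, 7.9]
opening: 0.467
grip_force: 20.0
```

Call:
send_rows:
  commands:
    - [60,[0,0,0],[0,0,0]]
    - [60,[0,0,0],[0,0,0]]
    - [60,[0,0,0],[0,0,0]]
    - [60,[0,0,0],[0,0,0]]
    - [60,[0,0,20],[0,0,0]]
    - [60,[0,0,40],[0,0,0]]
    - [60,[0,0,45],[0,0,0]]
    - [60,[0,0,45],[0,0,0]]
    - [60,[-25,0,20],[0,0,0]]
    - [60,[-35,0,0],[0,0,0]]
    - [60,[-35,0,0],[0,0,0]]
    - [60,[-35,0,0],[0,0,0]]
    - [60,[-35,0,0],[0,0,0]]
    - [60,[-35,0,0],[0,0,0]]
    - [60,[-35,0,0],[0,0,0]]
    - [60,[0,0,0],[0,0,0]]
    - [60,[0,0,0],[0,0,0]]

```text
clock: 33.15
position: [415.8, 19.6, 194.5]
eef_rot: [2.431, 1.988, 0.002]
wrist_force: [0.5, 0.1, 0.8]
opening: 0.68
grip_force: 0.0
```

```bash
python3 - <<'E'
from cap import *
p=env.sense();print(p["position"],p["clock"])
t=cap("top","top6");s=cap("scene","scene6")
a=cv2.resize(t["color"][80:280,230:500,::-1],None,fx=1.4,fy=1.4);b=s["color"][100:380,60:480,::-1]
cv2.imwrite("pics/f.png",np.hstack([a,b]))
for i in(t,s):
    P=cloud(i)
    for n,x,y in(("amb",663,-79),("clr",650,20),("rea",636.5,119)):
        m=(np.hypot(P[...,0]-x,P[...,1]-y)<32)&(P[...,2]>(82 if n=="rea" else 70));print(n,P[m].mean(0).round(1),m.sum())
    print(cen(i,(573,-321,125),18,(3,18,150,255,60,255),127))
E
```

```text
[415.76537142  19.55674373 194.51307237] 33.15
amb [659.6 -76.   81.2] 67
clr [648.8  21.8  80.3] 38
rea [632.  120.3  97.4] 159
[ 570.5 -318.8   66.6   65.7   89.   546. ]
amb [664.2 -76.5  79.1] 136
clr [653.3  21.   79.9] 67
rea [637.9 120.3  96. ] 314
[ 572.8 -318.7   69.    63.9   68.9  594. ]
```

View pics/f.png

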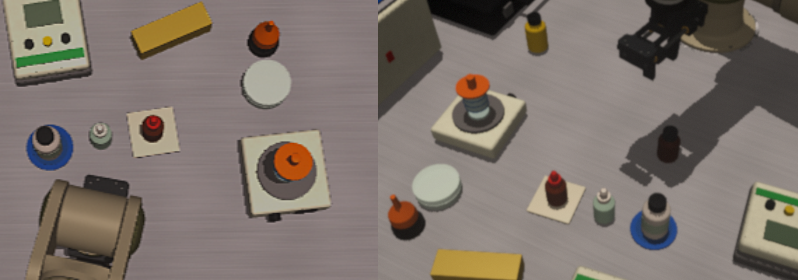

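The final view shows everything upright and in place: cover and beaker on the plate, amber dropper on the tile, clear dropper between, reagent on the mat, and the jar where it was.

```bash
python3 -c "
from cell import order
print(order.finish_job())"
```

```text
the job is handed in; nothing more can be done
None
```

The bench is set out as asked and handed in at about 33 s: every item measured within about 3 mm of its spot, upright and let go, with the amber jar never touched.

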